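Prop the snack box lid on its stay

ROBOT

A 7-joint arm with a two-finger parallel gripper is mounted at the origin on a cart in front of the work surface, level with it; the furniture and walls round the work are solid. World frame = base frame: x ahead of the robot, y to its left, z up, the work surface at z = 0. Lengths are in m, angles in rad, forces in N, time in s.
With the tool pointing down it reaches from about 0.35 to 0.9 m from the base axis. Payload 19.9 kg.
Tool frame: the origin (TCP) lies at the very end of the fingers, on their centre line; the grasp point (between the pads) lies 19 mm behind it; z points along the fingers, y is the line along which they close (so a half turn about z gives the same grasp; the last joint's range is limited). The gripper opens to 94 mm and grips with 3 to 60 N. Pads are 16 mm wide; open, the fingers measure 119 mm over their backs; the gripper's body (75 mm by 177 mm) begins 78 mm behind the grasp point.
Start: joints at [1.077, 0.417, -0.01, 1.614, 0.005, 1.111, -0.053], TCP at [0.273, -0.562, 0.205] pointing down, gripper open.
Joint ranges: [-2.81, 2.81], [-0.39, 2.02], [-1.27, 1.25], [0.06, 2.57], [-1.19, 4.33], [0.19, 2], [-2.82, 2.82]. Speed limits (rad/s): [1.89, 1.89, 2.39, 2.39, 3.01, 3.01, 3.01].

INTERFACE

Orientations are given as a unit quaternion [w, x, y, z].
In Python, from station import telemetry, read_camera, workorder, outline_of, spot_point gives the robot as it stands.
- The arm moves only by the tool servo_tool, never from a script. Its argument "rows" is a list of rows, each a list of 7 numbers: the turn, a rotation vector about the tool's x, y, z in degrees, then the shift along the tool's x, y, z in cm, then the opening, from 0 (shut) to 1 (fully open). In form: [[wx, wy, wz, x, y, z, hand], ...]. A call has exactly 5 rows; each row is the pose to reach, as a shift and turn from the pose commanded when the call began, along the tool's axes at that moment; what a row does not reach only later rows make up. A row lasts 1/10 s, in which the tool goes at most 50 mm and 8.59 degrees, less where a joint would pass 70% of its speed; a pose out of reach is approached as far as the arm can. A call with a gripper value outside its range is refused whole. The fingers move at their own pace and stop on an object; "grip_force" is the grip in N (left out, the last holds). Time passes only in rows, so rows that repeat a pose let the fingers close, or fill a call up. It gives the time, the measured TCP pose, the force, the opening and the grip force at its end, in the units of the state.
- telemetry.observe(): the state, without advancing time (a new reading comes with each control period).
- read_camera(name): name is "scene" or "top"; returns a dict with "img" (384x512x3 uint8, red, green, blue), "z_map" (384x512 float32, m along the optical axis (not along the pixel's ray), 0 where there is no reading), "camera_matrix" (3x3 intrinsics, pixels), "origin" and "orientation" of the camera in the world. Camera axes: x right, y up, looking along -z (the intrinsics and any distortion apply to the point x, -y, -z); pixel columns grow to the right and rows downward; lengths in m; the calibration is good to about 2 mm. A picture is of the moment at which its call begins.
- workorder.hand_in(): hands the job in; it is judged then, once.
Trained networks look in a picture, given as the dict that the camera call returned (one of the last four; its "shot" number tells which), for a name from the list of things; names that differ only in an ending like _2 or _b are one class to them, and where a whole thing is asked for, a point or a joint stands for the part that bears it (a point fixed in the world has none). Each returns a list of dicts, best first, with "p" (0 to 1); they miss things now and then, are a little off and sometimes report something else, mostly with a low value. They report only what shows in the picture. A call takes as long as a camera call.
- outline_of(picture, name): "region" (384x512 bool, what is visible of it) and "bbox" ([left, top, right, bottom] in pixels, round what is visible of it).
- spot_point(picture, name): "at" ([column, row] in pixels: a listed point, or the origin of a listed thing).
The state is a dict: "time": time; "joint_pos": joint angles; "dq": joint speeds; "effort": joint torques, N m; "tcp_pos": TCP position; "tool_rot": TCP orientation; "contact_force": force on the tool from outside, world axes, zero at the start; "ft_torque": the same for the moment, N m; "finger_gap": finger opening in m; "gripper_force": force on a finger pad.
Only numpy, scipy, OpenCV 4.12 (cv2) and the standard library are available. Lean on these libraries where they do the work, as an engineer would, in place of code of your own. Each camera call takes 0.05 s, during which the arm holds its last target. There are 200 camera calls.

TASK

The lid of the wooden snack box stands open, tipped back past upright. Flip the box's red-tipped stay all the way up to its stop, then swing the lid forward so that it comes down and rests on the tip of the stay, leaving the box propped part-way open.

Things in the scene. Friction and masses are not known exactly. Their poses are not given: they have to be found in the camera images.
- snack_box: Brown wooden open box, fixed, 210 (x) x 220 (y) x 90 mm high, walls 8 mm. Origin: centre of its underside. The lid's hinge line runs along its y axis at x = +105, z = 90 mm (the side away from the robot, give or take the yaw). The stay's pivot is at x = -60, y = 0, z = 82 mm, on a steel cross rail. Two small cartons lie inside, beside the stay, tops about 50 mm above the worktop.
- lid (a joint): Angle of the lid (pale panel, 208 mm from hinge to free edge, 220 wide, 9 thick, about 0.3 kg), rad: 0 shut, 1.57 upright, 1.75 leaning back on its stop; starts at 1.65 to 1.75. A damper slows the hinge: pushed forward (1 to 3 N at the free edge) below about 1.2, it sinks by itself in a few seconds until it rests on the raised stay (about 0.45), or shuts if the stay is down.
- lid_tab (a point): Middle of the outer end of the dark pull tab on the lid's free edge, 228 mm from the hinge line. The tab is 60 mm wide, 8 mm thick and stands out 20 mm beyond the panel. Axes: x from the free edge to the hinge, y along the hinge, z out of the outer face (to the back when the lid stands up).
- stay (a joint): Angle of the stay, rad: 0 folded down level, pointing to the hinge; starts at 0 to 0.3. It grows as the tip rises and swings over to the front of the box; 1.57 upright, 1.658 its stop, just past upright. A stiff pivot (0.025 N m) holds it where it is left; the lid's weight pushes it towards the stop, never back down.
- stay_ball (a point): Centre of the red ball, 19 mm across, at the tip of the stay (a steel rod 8 mm thick), 80 mm from the pivot. It swings in the plane y = 0 of the box and is free to both sides along y for about 90 mm.

How it is judged:
By the outcome, as a careful person would: the job done as asked, in the order asked, and still so for the second after the job is handed in, with the robot touching nothing.
It also fails if it takes over 51 s, if anything falls off the work surface, if the arm or the gripper's body presses on something with over 40 N, if the wrist force passes 120 N, or if a joint passes its speed limit or range.

## Working session

There is one attempt and no reset: what is moved stays moved. The work goes in short steps, Python scripts to look and compute and a tool call to move; the robot and the scene stay as the last step left them, time stands still between calls to the robot, and variables do not carry over. Pictures are saved under pics/ and viewed, at most 10 in all, crops included, and the job is handed in when it is done.

Besides the shell and the picture viewer there is one more tool, called after "Emit:" as name([rows], argument=value, ...), one row to a line, values as JSON. servo_tool: Moves the arm, as the interface text tells. Its arguments: {"type":"object","properties":{"rows":{"type":"array"},"grip_force":{"type":"number"}},"required":["rows"]}

```bash
mkdir -p pics
cat > h.py <<'E'
import numpy as np, cv2
from scipy.spatial.transform import Rotation as R
from station import telemetry, read_camera, workorder, outline_of, spot_point
def rot(q): return R.from_quat([q[1],q[2],q[3],q[0]])
def world(c,u,v,d=None):
    K=np.array(c["camera_matrix"]); 
    if d is None:
        w=c["z_map"][int(v)-1:int(v)+2,int(u)-1:int(u)+2]; d=np.median(w[w>0]) if (w>0).any() else np.nan
    p=np.array([(u-K[0,2])/K[0,0]*d,-(v-K[1,2])/K[1,1]*d,-d])
    return rot(c["orientation"]).apply(p)+np.array(c["origin"])
def cloud(c,m):
    v,u=np.nonzero(m&(c["z_map"]>0)); d=c["z_map"][v,u]; K=np.array(c["camera_matrix"])
    return rot(c["orientation"]).apply(np.c_[(u-K[0,2])/K[0,0]*d,-(v-K[1,2])/K[1,1]*d,-d])+np.array(c["origin"])
E
python3 - <<'E'
from h import *
np.set_printoptions(precision=4,suppress=True)
ims=[]
for n in ("scene","top"):
    c=read_camera(n); print(n,c.keys(),np.array(c["origin"]),np.array(c["orientation"]))
    ims.append(c["img"])
    for t in ("stay_ball","lid_tab","snack_box"):
        for r in spot_point(c,t)[:2]: print(t,r["p"],r["at"],world(c,*r["at"]))
    for t in ("snack_box","lid","stay"):
        for r in outline_of(c,t)[:1]:
            P=cloud(c,r["region"]); print(t,r["p"],r["bbox"],len(P),P.min(0),P.max(0))
            np.save(f"{n}_{t}.npy",P)
    cv2.imwrite(f"pics/{n}0.png",cv2.cvtColor(c["img"],cv2.COLOR_RGB2BGR))
s=telemetry.observe();print(s)
E
```

```text
scene dict_keys(['img', 'z_map', 'camera_matrix', 'origin', 'orientation', 'shot']) [0.0296 0.2538 0.7136] [-0.4715 -0.1684  0.3004  0.8118]
stay_ball 0.53 [275.6, 163.5] [ 0.5364 -0.0881  0.0934]
lid_tab 0.63 [227.7, 33.2] [ 0.6521 -0.0548  0.3148]
snack_box 0.98 [282.7, 195.6] [ 0.5183 -0.098   0.0115]
snack_box 0.56 [180.4, 19.8, 363.3, 256.0] 20720 [ 0.3907 -0.2716 -0.003 ] [0.7741 0.0447 0.3171]
lid 0.96 [181.9, 19.0, 283.0, 169.8] 9806 [ 0.5947 -0.3481 -0.0023] [0.9519 0.0447 0.3171]
stay 0.57 [273.0, 160.9, 313.3, 189.3] 210 [ 0.458  -0.1539  0.0225] [ 0.5762 -0.0848  0.0996]
top dict_keys(['img', 'z_map', 'camera_matrix', 'origin', 'orientation', 'shot']) [ 0.3284 -0.0244  0.9023] [-0.692  -0.0696  0.0749  0.7146]
stay_ball 0.69 [290.2, 163.7] [ 0.5427 -0.0946  0.0961]
lid_tab 0.79 [276.5, 58.7] [ 0.6646 -0.0615  0.3138]
snack_box 0.73 [286.2, 183.7] [ 0.5171 -0.0903  0.0125]
snack_box 0.89 [213.0, 51.4, 355.8, 242.9] 15040 [ 0.3903 -0.2295 -0.0031] [0.7683 0.0794 0.317 ]
lid 0.97 [213.6, 49.5, 336.6, 143.4] 7137 [ 0.5941 -0.185  -0.0018] [0.768  0.0445 0.317 ]
stay 0.69 [285.5, 162.1, 303.5, 202.1] 139 [ 0.4599 -0.1165  0.0839] [ 0.5471 -0.0854  0.1008]
{'time': 0.7, 'joint_pos': array([ 1.0765,  0.4174, -0.0103,  1.6136,  0.0047,  1.1107, -0.053 ]), 'dq': array([-0.0005, -0.0003,  0.0003, -0.0006, -0.0008, -0.0017,  0.0014]), 'effort': array([ -0.0015, -85.0866,   0.6374, -42.624 ,  -0.0488,   0.0137,
         0.0003]), 'tcp_pos': array([ 0.2734, -0.562 ,  0.2054]), 'tool_rot': array([-0.    ,  0.9745,  0.2245, -0.    ]), 'contact_force': array([-0.8751, -0.0147,  0.1264]), 'ft_torque': array([-0.0025,  0.0745,  0.0408]), 'gripper_force': 0.0, 'finger_gap': 0.09393654501858506}
```

View pics/scene0.png

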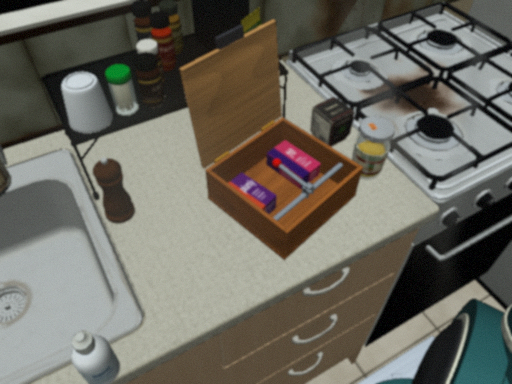

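View pics/top0.png

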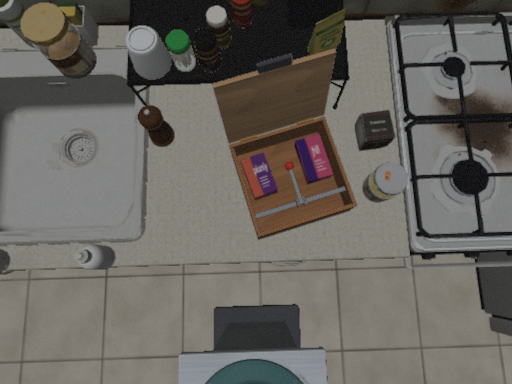

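Scene view: box open with lid leaning back, red ball at about (276,163), tab at (228,35), cross rail near (305,190). Top view: ball at (290,165), tab at (275,63), with cartons either side of the stay. Next I fit the box pose and check clearance behind the lid.

Run:
```python
from h import *
np.set_printoptions(precision=4,suppress=True)
P=np.vstack([np.load("top_lid.npy"),np.load("scene_lid.npy")])
P=P[(P[:,2]>.11)&(P[:,2]<.28)&(P[:,0]<.72)]
for _ in range(4):
    c=np.median(P,0) if _==0 else P.mean(0); n=np.linalg.svd(P-c,full_matrices=False)[2][2]; n*=-np.sign(n[0]); P=P[abs((P-c)@n)<.006]
print("lid c,n",c,n,"yaw",np.arctan2(-n[1],-n[0]),"angle",np.pi/2+np.arcsin(n[2]))
yaw=np.arctan2(-n[1],-n[0]); ex=np.array([np.cos(yaw),np.sin(yaw),0]);ey=np.array([-ex[1],ex[0],0])
B=np.load("top_snack_box.npy"); B=B[(B[:,2]>.08)&(B[:,2]<.098)]
print("rim box-frame x,y pct",np.percentile(B@ex,[.5,2,98,99.5]),np.percentile(B@ey,[.5,2,98,99.5]))
# hinge x from lid plane at z=.09
l=c-n*0; print("lid inner face at z=.09 along ex:", (c@ex)+ (c[2]-.09)*n[2]/np.dot(-n,ex)*-1, "yrange",np.percentile(P@ey,[1,99]))
S=np.load("top_stay.npy");print("ball in box axes",np.array([.5427,-.0946,0])@ex,np.array([.5427,-.0946,0])@ey)
np.save("ax.npy",[ex,ey])
for nme in ("scene","top"):
    c2=read_camera(nme); m=np.ones((384,512),bool); A=cloud(c2,m); a=A@ex; b=A@ey
    ly=np.mean(P@ey); lx=(c@ex)
    hsv=cv2.cvtColor(c2["img"],cv2.COLOR_RGB2HSV); red=((hsv[...,0]<6)|(hsv[...,0]>175))&(hsv[...,1]>190)&(hsv[...,2]>120)
    red[:140]=0;red[185:]=0; Q=cloud(c2,red); Q=Q[Q[:,2]>.075]; print("ball red",len(Q),Q.mean(0) if len(Q) else 0, Q.max(0) if len(Q) else 0)
    for lo in np.arange(.64,.92,.02):
        k=(a>lo)&(a<lo+.02)&(abs(b-ly)<.12); 
        if k.any(): print(nme,round(lo,2),k.sum(),"zmax",A[k,2].max(), "at b", (b[k]-ly)[A[k,2].argmax()], "p90",np.percentile(A[k,2],90))
```

```text
lid c,n [ 0.6383 -0.0598  0.2023] [-0.9515 -0.2685  0.1504] yaw 0.2750462420893872 angle 1.7218040188211838
rim box-frame x,y pct [0.3695 0.3697 0.5819 0.5824] [-0.3449 -0.3439 -0.1268 -0.1261]
lid inner face at z=.09 along ex: 0.5809431741920575 yrange [-0.3431 -0.1279]
ball in box axes 0.4966087892268119 -0.23843691086465596
ball red 43 [ 0.5382 -0.09    0.0954] [ 0.5463 -0.0845  0.0993]
scene 0.64 278 zmax 0.004003829837675665 at b 0.0645711693397239 p90 0.0017080282270005695
scene 0.66 237 zmax 0.0041966174453617056 at b 0.07858875446032679 p90 0.001976015928211039
scene 0.68 499 zmax 0.263876298299418 at b -0.11950432997711219 p90 0.1626782567022947
scene 0.7 1050 zmax 0.25468572027071357 at b 0.08345898547677918 p90 0.2252985778033686
scene 0.72 1106 zmax 0.2559541476776264 at b 0.09831182352144588 p90 0.25260274115772674
scene 0.74 866 zmax 0.28333469322398325 at b -0.10533323622806401 p90 0.25588698394679166
scene 0.76 1168 zmax 0.28577845501991467 at b -0.08958076111693086 p90 0.2619180967263253
scene 0.78 1413 zmax 0.2789316090227516 at b -0.09425662140257896 p90 0.25539385
[... 1224 characters left out ...]
2616
top 0.76 1292 zmax 0.2499911767632006 at b -0.09550501099778302 p90 0.24658496584447795
top 0.78 1127 zmax 0.24955810047068383 at b 0.05367912215851467 p90 0.24613851053517088
top 0.8 522 zmax 0.23992689694641878 at b 0.005734645296964436 p90 0.2167718578785104
top 0.82 578 zmax 0.18666744110080835 at b -0.040940424550123755 p90 0.1730537028517542
top 0.84 289 zmax 0.18894933932016933 at b 0.012865749096911044 p90 0.16345492839148318
top 0.86 342 zmax 0.16063382835379125 at b 0.02102100288322445 p90 0.15712017815752274
top 0.88 193 zmax 0.1591873583483181 at b 0.09887296879268526 p90 0.15694230463575948
top 0.9 10 zmax 0.15643642004017233 at b 0.11116713991355702 p90 0.15615790575911476
```

Emit:
servo_tool([
  [0, 0, 2, 4, -2.7, 0, 0.5],
  [0, 0, 4, 8, -5.5, 0, 0.5],
  [0, 0, 6, 12, -8.2, 0, 0.5],
  [0, 0, 8, 16, -10.9, 0, 0.5],
  [0, 0, 10.2, 20, -13.7, 0, 0.5],
], grip_force=6)

```text
time: 1.3
tcp_pos: [0.394, -0.3496, 0.2056]
tool_rot: [0.0, 0.991, 0.136, 0.0]
contact_force: [1.7, -1.5, 0.0]
finger_gap: 0.0572
gripper_force: 0.0
```

```bash
cat > go.py <<'E'
# python3 go.py a b z [yaw]: deltas in tool axes to a target given in box axes
from h import *
import sys
np.set_printoptions(precision=3,suppress=True)
ex,ey=np.load("ax.npy"); s=telemetry.observe(); a,b,z=map(float,sys.argv[1:4]); yaw=float(sys.argv[4]) if len(sys.argv)>4 else .275
T=rot(s["tool_rot"]); p=s["tcp_pos"]; t=a*ex+b*ey+np.array([0,0,z])
G=R.from_euler("z",yaw)*R.from_euler("x",np.pi)
print("t",s["time"],"box pos",p@ex,p@ey,p[2],"shift cm",T.inv().apply(t-p)*100,"turn",(T.inv()*G).as_rotvec(degrees=True),"F",s["contact_force"],"gap",s["finger_gap"],"q",s["joint_pos"])
E
python3 go.py .4956 -.2355 .15
```

```text
t 1.3 box pos 0.2842554409570243 -0.4434730786909602 0.20564667502270237 shift cm [ 21.095 -20.839   5.56 ] turn [ 0.023 -0.01  -0.104] F [ 1.695 -1.511  0.032] gap 0.057237281635000546 q [ 0.745  0.244 -0.091  1.855  0.026  1.043 -0.654]
```

Emit:
servo_tool([
  [0, 0, 0, 3.5, -3.5, 0, 0.5],
  [0, 0, 0, 7, -7, 0, 0.5],
  [0, 0, 0, 10.5, -10.5, 0, 0.5],
  [0, 0, 0, 14, -14, 1, 0.5],
  [0, 0, 0, 17, -17, 2, 0.5],
])

```text
time: 1.8
tcp_pos: [0.5119, -0.1392, 0.1857]
tool_rot: [0.0, 0.991, 0.137, 0.001]
contact_force: [0.3, 0.8, 0.1]
finger_gap: 0.0471
gripper_force: 0.0
```

Emit:
servo_tool([
  [0, 0, 0, 2, -2, 1, 0.5],
  [0, 0, 0, 4.1, -3.8, 2.5, 0.5],
  [0, 0, 0, 4.1, -3.8, 3.5, 0.5],
  [0, 0, 0, 4.1, -3.8, 3.5, 0.5],
  [0, 0, 0, 4.1, -3.8, 3.5, 0.5],
])

```text
time: 2.3
tcp_pos: [0.5396, -0.0949, 0.1507]
tool_rot: [0.0, 0.991, 0.136, -0.0]
contact_force: [0.3, 0.4, 0.1]
finger_gap: 0.047
gripper_force: 0.0
```

```bash
python3 go.py .4956 -.2355 .071
python3 - <<'E'
from h import *
c=read_camera("scene"); cv2.imwrite("pics/s1.png",cv2.resize(cv2.cvtColor(c["img"][60:260,150:400],cv2.COLOR_RGB2BGR),None,fx=3,fy=3))
E
```

```text
t 2.3 box pos 0.4935888644969259 -0.2378713088722232 0.15066468070258507 shift cm [ 0.204 -0.239  7.966] turn [ 0.011  0.021 -0.079] F [0.288 0.407 0.127] gap 0.04695892010146181 q [ 0.328  0.353 -0.256  1.854  0.108  0.948 -1.274]
```

View pics/s1.png

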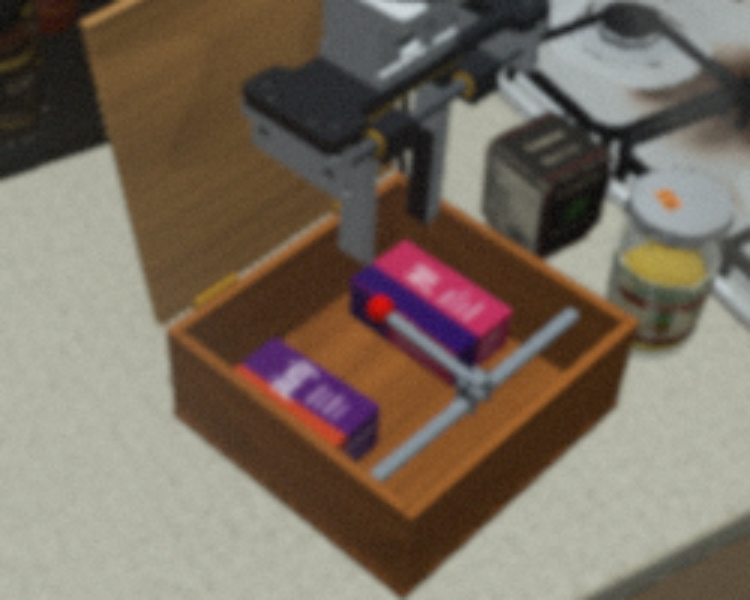

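The crop shows the fingers straddling above the ball (380,305), clear of the lid. I'll descend and grip.

Emit:
servo_tool([
  [0, 0, 0, 0.1, -0.2, 2, 0.5],
  [0, 0, 0, 0.2, -0.2, 4, 0.5],
  [0, 0, 0, 0.2, -0.2, 6, 0.5],
  [0, 0, 0, 0.2, -0.2, 7.9, 0.5],
  [0, 0, 0, 0.2, -0.2, 7.9, 0.5],
])

```text
time: 2.85
tcp_pos: [0.5402, -0.0922, 0.0702]
tool_rot: [-0.0, 0.991, 0.136, -0.001]
contact_force: [0.3, 0.0, 0.5]
finger_gap: 0.0471
gripper_force: 0.0
```

Emit:
servo_tool([
  [0, 0, 0, 0, 0, 0, 0.3],
  [0, 0, 0, 0, 0, 0, 0.1],
  [0, 0, 0, 0, 0, 0, 0.1],
  [0, 0, 0, 0, 0, 0, 0.1],
  [0, 0, 0, 0, 0, 0, 0.1],
], grip_force=6)

```text
time: 3.35
tcp_pos: [0.5418, -0.0917, 0.072]
tool_rot: [0.0, 0.991, 0.137, 0.001]
contact_force: [1.5, -1.8, 0.9]
finger_gap: 0.0182
gripper_force: 6.0
```

```bash
python3 go.py .4956 -.2355 .071
```

```text
t 3.35 box pos 0.49654885766875634 -0.23539885402830374 0.07196542418439975 shift cm [-0.095  0.01   0.096] turn [ 0.038 -0.055 -0.02 ] F [ 1.469 -1.821  0.867] gap 0.018156133935268694 q [ 0.304  0.463 -0.239  1.906  0.15   0.788 -1.313]
```

Emit:
servo_tool([
  [0, 0, 0, -0.2, 0, -1.2, 0.1],
  [0, 0, 0, -0.6, 0, -2.3, 0.1],
  [0, 0, 0, -1.2, 0, -3.4, 0.1],
  [0, 0, 0, -1.9, 0, -4.3, 0.1],
  [0, 0, 0, -2.7, 0, -5.2, 0.1],
])

```text
time: 3.85
tcp_pos: [0.515, -0.099, 0.1245]
tool_rot: [0.0, 0.991, 0.137, 0.0]
contact_force: [1.9, -4.7, -0.5]
finger_gap: 0.018
gripper_force: 6.0
```

Emit:
servo_tool([
  [0, 0, 0, -1, 0, -0.7, 0.1],
  [0, 0, 0, -2.2, 0, -1.3, 0.1],
  [0, 0, 0, -3.5, 0, -1.7, 0.1],
  [0, 0, 0, -4.8, 0, -1.9, 0.1],
  [0, 0, 0, -5.5, 0, -1.9, 0.1],
])

```text
time: 4.35
tcp_pos: [0.4617, -0.1142, 0.1436]
tool_rot: [0.0, 0.991, 0.137, 0.001]
contact_force: [2.9, -2.9, 6.7]
finger_gap: 0.0181
gripper_force: 6.0
```

Emit:
servo_tool([
  [0, 0, 0, -0.4, 0, 0, 0.1],
  [0, 0, 0, -0.8, 0, 0.1, 0.1],
  [0, 0, 0, -0.9, 0, 0.1, 0.1],
  [0, 0, 0, -0.9, 0, 0.1, 0.1],
  [0, 0, 0, -0.9, 0, 0.1, 0.1],
])

```text
time: 4.85
tcp_pos: [0.4533, -0.1165, 0.1422]
tool_rot: [0.0, 0.991, 0.137, 0.0]
contact_force: [0.4, -4.2, 7.7]
finger_gap: 0.0177
gripper_force: 6.0
```

```bash
python3 go.py .408 -.2355 .143
```

```text
t 4.85 box pos 0.40467920694635723 -0.23520356603348574 0.14216042590948957 shift cm [ 0.332  0.029 -0.084] turn [ 0.034 -0.02  -0.035] F [ 0.414 -4.188  7.661] gap 0.01772072166919094 q [ 0.411  0.227 -0.254  2.048  0.074  0.874 -1.18 ]
```

Emit:
servo_tool([
  [0, 0, 0, 0, 0, 0, 0.3],
  [0, 0, 0, 0, 0, 0, 0.5],
  [0, 0, 0, 0, 0, 0, 0.5],
  [0, 0, 0, 0, 0, -3, 0.5],
  [0, 0, 0, 0, 0, -7, 0.5],
])

```text
time: 5.35
tcp_pos: [0.4524, -0.1155, 0.2109]
tool_rot: [-0.001, 0.991, 0.137, -0.002]
contact_force: [0.4, -0.2, 0.9]
finger_gap: 0.0468
gripper_force: 0.0
```

Emit:
servo_tool([
  [0, 0, 0, 0, 0, -4, 0.3],
  [0, 0, 0, 0, 0, -8, 0],
  [0, 0, 0, 0, 0, -12, 0],
  [0, 0, 0, 0, 0, -15, 0],
  [0, 0, 0, 0, 0, -15, 0],
])

```text
time: 5.85
tcp_pos: [0.4548, -0.1161, 0.365]
tool_rot: [0.001, 0.991, 0.137, 0.002]
contact_force: [-0.0, 0.3, -1.3]
finger_gap: 0.0104
gripper_force: 0.0
```

```bash
python3 go.py .650 -.2355 .385
python3 - <<'E'
from h import *
ex,ey=np.load("ax.npy")
for n in ("scene","top"):
    c=read_camera(n)
    for t in ("stay_ball","lid_tab"):
        for r in spot_point(c,t)[:1]:
            w=world(c,*r["at"]); print(n,t,r["p"],r["at"],w@ex,w@ey,w[2])
    if n=="scene": cv2.imwrite("pics/s2.png",cv2.resize(cv2.cvtColor(c["img"][0:260,130:400],cv2.COLOR_RGB2BGR),None,fx=2.2,fy=2.2))
E
```

```text
t 5.85 box pos 0.40614065904838714 -0.2352024937313246 0.3649861871563642 shift cm [24.394  0.033 -1.896] turn [ 0.142 -0.248 -0.   ] F [-0.031  0.276 -1.251] gap 0.010435505594946486 q [ 0.435  0.02  -0.254  1.749  0.005  1.369 -1.116]
scene stay_ball 0.55 [314.6, 157.4] 0.4077968321690704 -0.2323590672919317 0.16755014253620648
scene lid_tab 0.88 [226.5, 27.7] 0.7532835131201613 -0.3541630921215924 0.21959512824679417
top lid_tab 0.56 [277.9, 57.1] 0.6251049279023629 -0.2428224264244191 0.31345628309744555
```

View pics/s2.png

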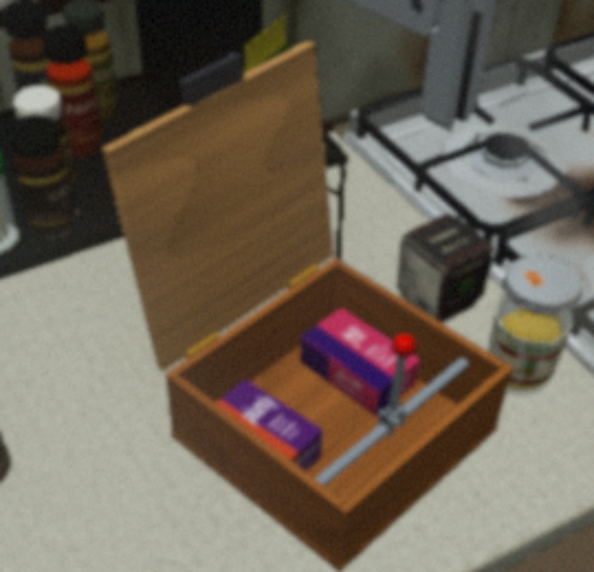

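The stay stands upright, with the ball at (404,343) in the crop, and the lid is still leaning back. Now I'll go over and behind the lid with the fingers closed.

Emit:
servo_tool([
  [0, 0, 0, 4, 0, -0.5, 0],
  [0, 0, 0, 8, 0, -1, 0],
  [0, 0, 0, 12, 0, -1, 0],
  [0, 0, 0, 16, 0, -1, 0],
  [0, 0, 0, 20, 0, -1, 0],
])

```text
time: 6.65
tcp_pos: [0.6476, -0.0614, 0.3703]
tool_rot: [-0.0, 0.991, 0.137, -0.001]
contact_force: [-0.3, -0.3, 0.4]
finger_gap: 0.0004
gripper_force: 0.0
```

Emit:
servo_tool([
  [0, 0, 0, 2, 0, 0, 0],
  [0, 0, 0, 4, 0, 0, 0],
  [0, 0, 0, 5, 0, 0, 0],
  [0, 0, 0, 5, 0, 0, 0],
  [0, 0, 0, 5, 0, 0, 0],
])

```text
time: 7.15
tcp_pos: [0.6939, -0.0485, 0.3712]
tool_rot: [-0.0, 0.991, 0.137, -0.0]
contact_force: [-0.5, 0.4, 0.7]
finger_gap: 0.0005
gripper_force: 0.0
```

```bash
python3 go.py .655 -.2355 .290
```

```text
t 7.15 box pos 0.6546421885301464 -0.23516911925937398 0.3711875276467752 shift cm [0.04  0.034 8.119] turn [-0.007  0.032 -0.024] F [-0.457  0.407  0.683] gap 0.0004658768222498272 q [ 0.216  0.484 -0.31   1.162  0.143  1.516 -1.364]
```

Emit:
servo_tool([
  [0, 0, 0, 0, 0, 2, 0],
  [0, 0, 0, 0, 0, 4, 0],
  [0, 0, 0, 0, 0, 6, 0],
  [0, 0, 0, 0, 0, 8, 0],
  [0, 0, 0, 0, 0, 8, 0],
])

```text
time: 7.65
tcp_pos: [0.6927, -0.049, 0.2895]
tool_rot: [-0.0, 0.991, 0.137, -0.002]
contact_force: [-0.6, 1.4, 0.2]
finger_gap: 0.0008
gripper_force: 0.0
```

Emit:
servo_tool([
  [0, 0, 0, -0.8, 0, 0, 0],
  [0, 0, 0, -1.6, 0, 0, 0],
  [0, 0, 0, -2.4, 0, 0, 0],
  [0, 0, 0, -3.2, 0, 0, 0],
  [0, 0, 0, -4, 0, 0, 0],
])

```text
time: 8.15
tcp_pos: [0.6553, -0.0594, 0.292]
tool_rot: [0.0, 0.991, 0.137, 0.0]
contact_force: [1.6, 0.2, -0.3]
finger_gap: 0.0007
gripper_force: 0.5
```

Emit:
servo_tool([
  [0, 0, 0, -0.8, 0, 0, 0],
  [0, 0, 0, -1.6, 0, 0, 0],
  [0, 0, 0, -2.4, 0, 0, 0],
  [0, 0, 0, -3.2, 0, 0, 0],
  [0, 0, 0, -4, 0, 0, 0],
])

```text
time: 8.65
tcp_pos: [0.6167, -0.0702, 0.2913]
tool_rot: [-0.0, 0.991, 0.137, -0.0]
contact_force: [0.2, 0.6, -0.1]
finger_gap: 0.0009
gripper_force: 0.3
```

```bash
python3 go.py .505 -.2355 .27
python3 - <<'E'
from h import *
c=read_camera("scene"); cv2.imwrite("pics/s3.png",cv2.resize(cv2.cvtColor(c["img"][0:260,130:400],cv2.COLOR_RGB2BGR),None,fx=2.2,fy=2.2))
E
```

```text
t 8.65 box pos 0.5744646275333968 -0.23501779854774382 0.2913086112414353 shift cm [-6.946  0.05   2.133] turn [-0.009  0.016 -0.013] F [ 0.238  0.607 -0.091] gap 0.0008718449959504136 q [ 0.3    0.363 -0.315  1.509  0.115  1.288 -1.324]
```

View pics/s3.png

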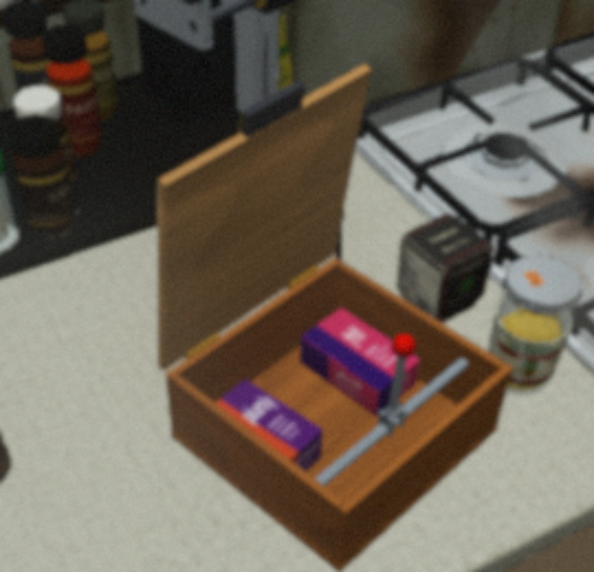

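The lid has swung forward past upright, tab at (270,108), pushed by the fingertips behind it. Continuing.

Emit:
servo_tool([
  [0, 0, 0, -0.8, 0, 0.2, 0],
  [0, 0, 0, -1.6, 0, 0.5, 0],
  [0, 0, 0, -2.4, 0, 0.8, 0],
  [0, 0, 0, -3.2, 0, 1.1, 0],
  [0, 0, 0, -4, 0, 1.4, 0],
])

```text
time: 9.2
tcp_pos: [0.5782, -0.081, 0.2771]
tool_rot: [-0.0, 0.991, 0.137, -0.0]
contact_force: [-0.3, -0.5, 0.8]
finger_gap: 0.0006
gripper_force: 0.1
```

Emit:
servo_tool([
  [0, 0, 0, -0.8, 0, 0.4, 0],
  [0, 0, 0, -1.6, 0, 0.7, 0],
  [0, 0, 0, -2.4, 0, 1.0, 0],
  [0, 0, 0, -3.2, 0, 1.4, 0],
  [0, 0, 0, -4, 0, 1.8, 0],
])

```text
time: 9.7
tcp_pos: [0.5398, -0.0918, 0.2591]
tool_rot: [-0.0, 0.991, 0.137, -0.0]
contact_force: [0.9, -0.4, -0.4]
finger_gap: 0.0005
gripper_force: 0.0
```

Emit:
servo_tool([
  [0, 0, 0, 0, 0, -2, 0],
  [0, 0, 0, 0, 0, -5, 0],
  [0, 0, 0, 0, 0, -8, 0],
  [0, 0, 0, 0, 0, -10, 0],
  [0, 0, 0, 0, 0, -10, 0],
])

```text
time: 10.2
tcp_pos: [0.541, -0.0918, 0.3619]
tool_rot: [0.001, 0.991, 0.137, 0.002]
contact_force: [-0.2, 0.7, -0.2]
finger_gap: 0.0008
gripper_force: 0.0
```

Emit:
servo_tool([
  [0, 0, 0, 0, 0, 0, 0],
  [0, 0, 0, 0, 0, 0, 0],
  [0, 0, 0, 0, 0, 0, 0],
  [0, 0, 0, 0, 0, 0, 0],
  [0, 0, 0, 0, 0, 0, 0],
])

```text
time: 10.7
tcp_pos: [0.5403, -0.0917, 0.3591]
tool_rot: [-0.0, 0.991, 0.137, -0.0]
contact_force: [0.4, -1.1, 0.5]
finger_gap: 0.0003
gripper_force: 0.0
```

```bash
cat > lid.py <<'E'
from h import *
ex,ey=np.load("ax.npy")
for n in ("scene","top"):
    c=read_camera(n)
    for r in outline_of(c,"lid")[:1]:
        P=cloud(c,r["region"]); P=P[(P[:,2]>.1)&(P[:,2]<.32)]; 
        for i in range(5):
            m=np.median(P,0) if i==0 else P.mean(0); v=np.linalg.svd(P-m,full_matrices=False)[2][2]; v*=np.sign(v[2]); P=P[abs((P-m)@v)<.008]
        print(n,r["p"],"angle",np.arctan2(-v@ex,v[2]),len(P))
s=telemetry.observe(); print(s["time"],s["tcp_pos"],s["contact_force"])
E
python3 lid.py
```

```text
scene 0.84 angle -0.4451189446809221 6438
top 0.85 angle -0.45061621730868406 2184
10.9 [ 0.54039749 -0.09168214  0.3593823 ] [-0.94160634 -0.17730084  0.01029083]
```

Emit:
servo_tool([
  [0, 0, 0, 0, 0, -2, 0],
  [0, 0, 0, 0, 0, -4, 0],
  [0, 0, 0, 0, 0, -4, 0],
  [0, 0, 0, 0, 0, -4, 0],
  [0, 0, 0, 0, 0, -4, 0],
])

```text
time: 11.4
tcp_pos: [0.5402, -0.0917, 0.3986]
tool_rot: [-0.0, 0.991, 0.137, -0.001]
contact_force: [0.2, -0.1, -0.5]
finger_gap: 0.0006
gripper_force: 0.0
```

Emit:
servo_tool([
  [0, 0, 0, 0, 0, 0, 0],
  [0, 0, 0, 0, 0, 0, 0],
  [0, 0, 0, 0, 0, 0, 0],
  [0, 0, 0, 0, 0, 0, 0],
  [0, 0, 0, 0, 0, 0, 0],
])

```text
time: 11.9
tcp_pos: [0.5404, -0.0917, 0.3994]
tool_rot: [-0.0, 0.991, 0.137, -0.0]
contact_force: [0.3, 0.4, -0.2]
finger_gap: 0.0006
gripper_force: 0.0
```

```bash
python3 lid.py
python3 - <<'E'
from h import *
c=read_camera("scene"); cv2.imwrite("pics/s4.png",cv2.resize(cv2.cvtColor(c["img"][0:260,130:400],cv2.COLOR_RGB2BGR),None,fx=2.2,fy=2.2))
E
```

```text
scene 0.85 angle -0.44497884870525045 6458
top 0.66 angle -0.45019819900221175 2059
12.1 [ 0.54041407 -0.09164219  0.39940052] [ 0.39929357 -0.08915248 -0.3949697 ]
```

View pics/s4.png

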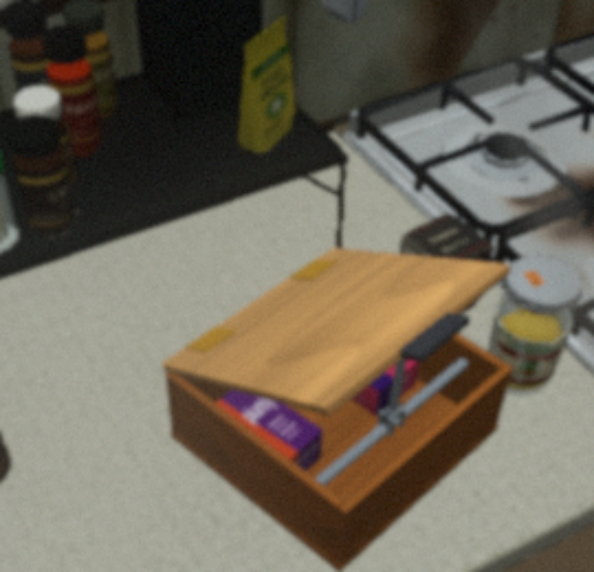

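The lid rests on the upright stay, with the tab at (435,338) and a steady angle of about 0.45. The robot is clear, so I'm handing in.

```bash
python3 -c "
from station import workorder; print(workorder.hand_in())"
```

```text
the job is handed in; nothing more can be done
None
```

The stay is up at its stop and the lid rests on its tip at about 0.45 rad, leaving the box propped part-way open; I handed the job in at about 12 s with the arm clear of everything.

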